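# Unload the filled tube carrier from a sample loader

## Task

Unload the filled tube carrier from the sample loader (the other carrier has no tubes): lift its knob end over the retaining lip and draw it out lengthwise from under the hood. Leave it lying flat on the shelf of its lane, wholly past the lip, with its side holding in the roller lever of that lane's switch. Leave the empty carrier in its lane and the other things on the bench where they are.

Things in the scene. Friction and masses are not known exactly. Their poses are not given: they have to be found in the camera images.
- sample_loader: fixed loader: grey deck 530 x 160 mm, top 8 mm over the bench, white hood at its +x end. Origin: bench level, midway between its two lanes, below the lip's hood-side edge. x runs along the lanes, towards the hood; the shelf is at -x. Lane A at y = +36 mm, lane B at y = -36 mm, each 29.4 mm wide between rails 18 mm high over the deck, 4 mm thick, from x = +190 to -258 mm
- lip (a point): middle of the loader, top of the lip (loader x = -3 mm, 17 mm over the bench). Steel lips with round tops cross both lanes at loader x = -6 to 0 mm, 9 mm high over the deck. Hood side: the carriers' bays; other side: the shelves, same deck level, 248 mm long up to end stops 12 mm high (face at x = -254 mm)
- hood_edge (a point): middle of the hood's lower front edge (loader x = +190 mm, 18 mm over the deck). The hood, 72 mm long and 160 mm wide, top 74 mm over the deck, reaches over the carriers' tongues by 12 to 18 mm, so that a carrier cannot be lifted straight up, only tipped up at its knob end and drawn out along loader -x
- loaded_carrier: loose black carrier with six small capped tubes, 0.17 to 0.35 kg, 200 x 26 mm, x along its length and along the loader's x. Origin: centre of its underside. Nose (x = -100 mm) half round, 2 to 8 mm behind the lip, in either lane. Foot 14 mm high; tube block from x = -38 to +70 mm, 34 mm high, caps up to 45 mm; centre of mass near x = 0
- loaded_carrier_knob (a point): on the axis of the filled carrier's steel mushroom knob (carrier x = -82 mm), at the underside of its head, 40 mm over the carrier's underside. Stem 10 mm in diameter, between the foot's top (14 mm) and the head (40 mm): fingers can reach under the head. Head 28 mm in diameter, 8 mm thick
- loaded_carrier_nose (a point): lowest point of the filled carrier's front end (underside, x = -100 mm of the carrier)
- loaded_carrier_tail (a point): end of the filled carrier's tongue (carrier x = +100 mm, 12 mm over the underside). From x = +76 to +100 mm the underside slopes up by 10 mm to this thin tongue (top 14 mm over the underside), so that the tail rides over the lip
- empty_carrier: the same carrier with open holes instead of tubes, in the other lane, 2 to 8 mm behind the lip; it stays there. Origin: centre of its underside
- shelf_a (a point): point on the deck in the middle of lane A's shelf (loader x = -135, y = +36 mm): where the origin of a carrier drawn out of lane A belongs, its tail then 29 mm past the lip
- shelf_b (a point): the same for lane B (loader x = -135, y = -36 mm)
- switch_a (a joint): lever of lane A's switch, on the outer (+y) side of its shelf: 34 mm long on an upright hinge, with a white roller 12 mm in diameter, 4 to 12 mm over the deck, standing about 7 mm into the lane at loader x = -205 mm. 0 = at rest, grows as the roller is pushed out of the lane (spring, about 0.7 N). Trips at 0.08 rad; a carrier alongside gives 0.1 to 0.2 rad
- switch_b (a joint): the same for lane B, on its outer (-y) side
- slide_box: loose green box, 35 x 85 x 36 mm, a bystander; origin at the centre of its underside
- blue_bottle: loose small dark blue bottle, 54 mm in diameter, 95 mm high, a bystander; origin at the centre of its underside
- marker: loose white marker pen with a blue cap, 130 mm long, 16 mm thick, lying down, a bystander; origin at the centre of its underside

How it is judged:
On the way:
1. the filled carrier's front end is up over the lip before the carrier is drawn out more than about 35 mm (z of loaded_carrier_nose in the frame of sample_loader above 0.017 m and x of loaded_carrier_tail in the frame of sample_loader above 0.17 m), for 0.1 s.
At the end, for the whole second after the job is handed in: The filled carrier lies still and flat (0.03 rad) on the shelf of a lane, within 10 mm of its middle, tongue end past the lip (loader x < -4 mm), holding that lane's switch lever over 0.08 rad; the empty carrier is within 10 mm of its start (x of loaded_carrier_tail in the frame of sample_loader below -0.004 m and z of loaded_carrier in the frame of sample_loader below 0.0115 m and angle between loaded_carrier's own z axis and vertical below 0.03 rad and linear speed of loaded_carrier below 0.01 m/s and ((value of joint switch_a above 0.08 rad and y of loaded_carrier in the frame of sample_loader between 0.026 and 0.046 m) or (value of joint switch_b above 0.08 rad and y of loaded_carrier in the frame of sample_loader between -0.046 and -0.026 m)) and distance of empty_carrier from where it was at the start of the episode below 0.01 m); the robot touches nothing.
It fails at once if the empty carrier is shifted by more than 20 mm (distance of empty_carrier from where it was at the start of the episode above 0.02 m).
It fails at once if the filled carrier is tipped by more than 0.6 rad (angle between loaded_carrier's own z axis and vertical above 0.6 rad).
It fails at once if a bystander (green box, blue bottle, marker) is shifted by more than 30 mm (distance of any of slide_box, blue_bottle, marker from where it was at the start of the episode above 0.03 m).
It also fails if it takes over 38 s, if anything falls off the work surface, if the arm or the gripper's body presses on something with over 40 N, if the wrist force passes 120 N, or if a joint passes its speed limit or range.

## Robot

A 6-joint arm with a two-finger parallel gripper is mounted at the origin on a cart in front of the work surface, level with it; the furniture and walls round the work are solid. World frame = base frame: x ahead of the robot, y to its left, z up, the work surface at z = 0. Lengths are in m, angles in rad, forces in N, time in s.
With the tool pointing down it reaches from about 0.25 to 0.775 m from the base axis. Payload 8.9 kg.
Tool frame: the origin (TCP) lies on the centre line of the jaws, within the pads' length; the fingertips stand 25 mm ahead of it and the grasp point (between the pads) lies 6 mm ahead of it; z points along the fingers, y is the line along which they close (so a half turn about z gives the same grasp; the last joint's range is limited). The gripper opens to 85 mm and grips with 20 to 120 N. Pads are 22 mm wide; open, the fingers measure 114 mm over their backs; the gripper's body (76 mm by 85 mm) begins 54 mm behind the grasp point. The pads swing forward as they close: fully open they stand 13 mm farther back than shut.
Start: joints at [1.184, 0.291, -0.153, 1.127, 0, 1.431], TCP at [0.129, 0.509, 0.256] pointing down, gripper open.
Joint ranges: [-2.52, 2.52], [-0.91, 1.74], [-1.3, 1.37], [-1.96, 2.02], [-1.52, 1.47], [-3.14, 3.14]. Speed limits (rad/s): [2.22, 2.22, 2.79, 3.14, 3.14, 3.14].

## Interface

Orientations are given as a unit quaternion [w, x, y, z].
In Python, from plant import * gives the robot as it stands.
- The arm moves only by the tool move_arm, never from a script. Its arguments are lists of equal length, an entry for each row: "dp": the shift along the tool's x, y, z in units of 0.1 m (1.0 is 0.1 m), a list of three; "rot": the turn, a rotation vector about the tool's x, y, z in units of 90 degrees (1.0 is 90 degrees), a list of three; "jaw": the closure, from -1 (fully open) to 1 (shut). A call has exactly 10 rows; each row is the pose to reach, as a shift and turn from the pose commanded when the call began, along the tool's axes at that moment; what a row does not reach only later rows make up. A row lasts 1/12 s, in which the tool goes at most 41.7 mm and 7.16 degrees, less where a joint would pass 70% of its speed; a pose out of reach is approached as far as the arm can. A call with a number of a shift or a turn outside -1 to 1 is refused whole. A call with a gripper value outside its range is refused whole. The fingers move at their own pace and stop on an object; the grip force is fixed at half the most. Time passes only in rows, so rows that repeat a pose let the fingers close, or fill a call up. It gives the time, the measured TCP pose, the force, the opening and the grip force at its end, in the units of the state.
- read_state(): the state, without advancing time (a new reading comes with each control period).
- grab_frame(name): name is "scene" or "side" or "wrist"; returns a dict with "color" (384x512x3 uint8, red, green, blue), "range_z" (384x512 float32, m along the optical axis (not along the pixel's ray), 0 where there is no reading), "fov_y" (degrees; the focal length in pixels is half the picture's height over the tangent of half this angle, whatever the lens; pixels are square), "cx", "cy" (the principal point, pixels), "k1" (the pictures are not rectified: a ray, as slopes to the right and down, at radius r is drawn at 1 + k1 r^2 times it, then the intrinsics apply), "R" (3x3) and "t" (3): a world point X has camera coordinates R X + t; the wrist camera has in their place "T_tool_cam" (4x4, takes a point from camera to tool coordinates, whose origin is the TCP and whose axes are the flange's). Camera axes: x right, y down, z forward; pixel columns grow to the right and rows downward; lengths in m; the calibration is good to about 2 mm. A picture is of the moment at which its call begins: read the wrist's pose just before it.
- finish_job(): hands the job in; it is judged then, once.
The state is a dict: "time_s": time; "joint_pos": joint angles; "qd": joint speeds; "tau": joint torques, N m; "ee_pos": TCP position; "ee_rot": TCP orientation; "contact_force": force on the tool from outside, world axes, zero at the start; "torque": the same for the moment, N m; "gripper_width": opening from 0.0 (shut) to 1.0 (fully open); "finger_force": force on a finger pad.
Only numpy, scipy, OpenCV 4.12 (cv2) and the standard library are available. Lean on these libraries where they do the work, as an engineer would, in place of code of your own. Each camera call takes 0.05 s, during which the arm holds its last target. There are 200 camera calls.

## Working session

There is one attempt and no reset: what is moved stays moved. The work goes in short steps, Python scripts to look and compute and a tool call to move; the robot and the scene stay as the last step left them, time stands still between calls to the robot, and variables do not carry over. Pictures are saved under pics/ and viewed, at most 10 in all, crops included, and the job is handed in when it is done.

Besides the shell and the picture viewer there is one more tool, called after "Request:" by a JSON object that holds its "fn" and its "kwargs". move_arm: Moves the arm, as the interface text tells. Its arguments: {"type":"object","properties":{"dp":{"type":"array"},"rot":{"type":"array"},"jaw":{"type":"array"}},"required":["dp","rot","jaw"]}

```bash
mkdir -p pics; ls
python3 - <<'E'
from plant import *
import cv2,numpy as np,pickle
s=read_state();print(s)
d={}
for n in("scene","side"):
    f=grab_frame(n);d[n]=f
    cv2.imwrite(f"pics/{n}0.png",f["color"][:,:,::-1])
    print(n,{k:v for k,v in f.items() if k not in("color","range_z")})
pickle.dump(d,open("f0.pkl","wb"))
E
```

```text
pics
{'time_s': 0.0, 'joint_pos': array([ 1.18368214e+00,  2.91334245e-01, -1.54094763e-01,  1.12670509e+00,
       -9.45752046e-06,  1.43153156e+00]), 'qd': array([ 0.00052251, -0.00095441,  0.00081762,  0.0011157 , -0.00095108,
        0.00032312]), 'tau': array([ 2.50837882e-03, -5.37146187e+01,  3.31363750e+01,  1.62320078e-02,
       -8.95309853e-06, -3.30296575e-05]), 'ee_pos': array([0.12862346, 0.5085928 , 0.25571603]), 'ee_rot': array([-1.69452401e-04,  1.23607734e-01,  9.92330933e-01, -6.47082966e-04]), 'contact_force': array([ 0.1978126 , -1.25563392, -0.77042092]), 'torque': array([ 0.02348538, -0.02388322,  0.05702858]), 'finger_force': 0.0, 'gripper_width': 1.0038161296982933}
scene {'fov_y': 47.38021859963752, 'cx': 255.86051109040153, 'cy': 194.7988929472595, 'k1': -0.10861840963700212, 'R': array([[ 0.65454851, -0.75598061, -0.0077183 ],
       [-0.39589663, -0.33404487, -0.85538288],
       [ 0.64407461,  0.56294524, -0.51793875]]), 't': array([-0.31141725,  0.25437801,  1.31345291])}
side {'fov_y': 49.2561848931049, 'cx': 255.59173260964343, 'cy': 191.8851664798811, 'k1': -0.09226926165193279, 'R': array([[-0.1760901 ,  0.98433083, -0.00922456],
       [ 0.68815142,  0.11639409, -0.7161704 ],
       [-0.70387492, -0.13245841, -0.6978645 ]]), 't': array([ 0.06232799, -0.32113018,  1.80006735])}
```

View pics/scene0.png

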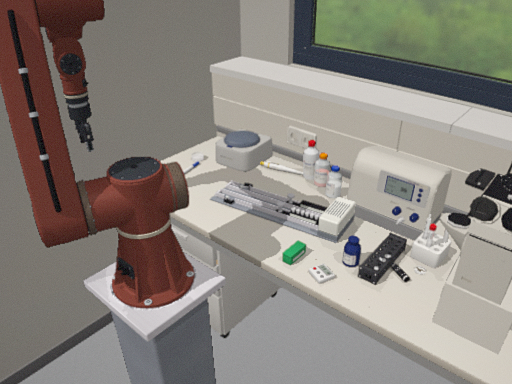

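View pics/side0.png

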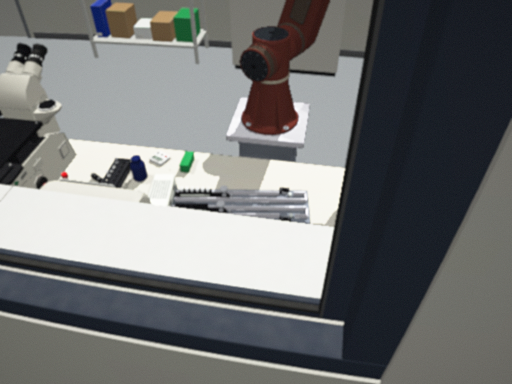

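Scene: loader runs from about (212,198) to the hood at (338,215). The tubes show near (300,210). Side: rails run from (175,200) to (308,210), with the hood at the left. I'll enlarge the crops next.

```bash
cat > h.py <<'E'
import numpy as np,cv2
def K(f):
    F=f["color"].shape[0]/2/np.tan(np.radians(f["fov_y"]/2))
    return np.array([[F,0,f["cx"]],[0,F,f["cy"]],[0,0,1]]),np.array([f["k1"],0,0,0,0.])
def slopes(f,uv):
    k,d=K(f);return cv2.undistortPoints(np.float64(uv).reshape(-1,1,2),k,d).reshape(-1,2)
def ext(f,pose=None):
    """camera->world R,c"""
    if "R" in f: return f["R"].T,-f["R"].T@f["t"]
    T=f["T_tool_cam"];p,R=pose
    return R@T[:3,:3],R@T[:3,3]+p
def onplane(f,uv,z,pose=None):
    R,c=ext(f,pose);s=slopes(f,uv);d=np.c_[s,np.ones(len(s))]@R.T
    return c+d*((z-c[2])/d[:,2])[:,None]
def cloud(f,pose=None):
    h,w=f["range_z"].shape;u,v=np.meshgrid(np.arange(w),np.arange(h))
    s=slopes(f,np.c_[u.ravel(),v.ravel()]);R,c=ext(f,pose)
    return (c+(np.c_[s,np.ones(len(s))]*f["range_z"].reshape(-1,1))@R.T).reshape(h,w,3)
def project(f,X,pose=None):
    R,c=ext(f,pose);k,d=K(f);q=(np.atleast_2d(X)-c)@R
    return cv2.projectPoints(q.reshape(-1,1,3),np.zeros(3),np.zeros(3),k,d)[0].reshape(-1,2)
def spose(s):
    from scipy.spatial.transform import Rotation as Ro
    q=s["ee_rot"];return s["ee_pos"],Ro.from_quat([q[1],q[2],q[3],q[0]]).as_matrix()
E
python3 - <<'E'
import pickle,cv2,numpy as np
from h import *
d=pickle.load(open("f0.pkl","rb"))
a=d["scene"]["color"][165:265,195:375];b=d["side"]["color"][165:235,155:325]
im=np.zeros((600,800,3),np.uint8)
a=cv2.resize(a,(540,300),interpolation=cv2.INTER_CUBIC);b=cv2.resize(b,(720,296),interpolation=cv2.INTER_CUBIC)
im[:300,:540]=a;im[300:596,:720]=b
cv2.imwrite("pics/crop0.png",im[:,:,::-1])
f=d["scene"];c=cloud(f)
for uv in [(250,205),(230,165),(338,205),(212,198),(352,238),(294,252),(352,240)]: print(uv,c[uv[1],uv[0]].round(3))
E
```

```text
(250, 205) [0.48  0.032 0.018]
(230, 165) [0.661 0.308 0.023]
(338, 205) [ 0.599 -0.269  0.084]
(212, 198) [0.437 0.192 0.006]
(352, 238) [ 0.45  -0.41   0.095]
(294, 252) [ 0.343 -0.273  0.036]
(352, 240) [ 0.44  -0.416  0.096]
```

View pics/crop0.png

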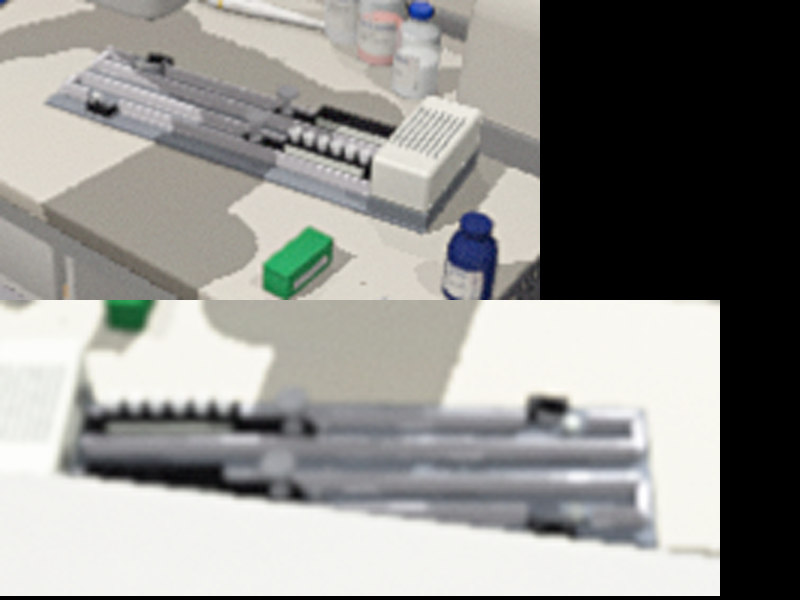

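The crop shows the capped tubes in the near lane (lane B, robot side): caps at about scene (295-318,212) and the knob near (283,208). The empty carrier is in the far lane. Now I'll get the loader axis and knob from depth.

Run:
```python
import pickle,cv2,numpy as np
from h import *
d=pickle.load(open("f0.pkl","rb"))
for n in d:
    f=d[n];c=cloud(f)
    box=(c[...,0]>.3)&(c[...,0]<.75)&(c[...,1]>-.5)&(c[...,1]<.3)
    top=box&(c[...,2]>.074)&(c[...,2]<.09)&(c[...,1]<-.18)&(c[...,1]>-.36)
    l,lab,st,ce=cv2.connectedComponentsWithStats(top.astype(np.uint8))
    k=1+np.argmax(st[1:,4]);p=c[lab==k]
    r=cv2.minAreaRect((p[:,:2]*1000).astype(np.float32));print(n,"hood",r,p[:,2].mean(),cv2.boxPoints(r).round())
    deck=box&(c[...,2]>.004)&(c[...,2]<.06)&(c[...,1]>-.22)&(c[...,1]<.25)
    if n=="scene":
        lab=cv2.connectedComponents(deck.astype(np.uint8))[1];p=c[lab==lab[205,250]]
        print("deck",cv2.minAreaRect((p[:,:2]*1000).astype(np.float32)))
    kn=box&(c[...,2]>.047)&(c[...,2]<.062)&(c[...,1]>-.2)&(c[...,1]<.06)
    l,lab,st,ce=cv2.connectedComponentsWithStats(kn.astype(np.uint8))
    for k in range(1,l):
        if st[k,4]>4:print("kn",st[k],c[lab==k].mean(0).round(4))
```

```text
scene hood ((578.4268798828125, -279.9737243652344), (163.3582000732422, 73.0844497680664), 7.955169200897217) 0.08228727106329586 [[ 492. -255.]
 [ 503. -327.]
 [ 664. -305.]
 [ 654. -232.]]
deck ((551.60888671875, 7.421295166015625), (212.9131622314453, 460.7513122558594), 8.911867141723633)
kn [326 182  10   7  32] [ 0.7422 -0.151   0.0548]
kn [287 193   7   5  32] [ 0.5827 -0.0754  0.056 ]
kn [276 201   8   6  37] [ 0.5103 -0.0816  0.0564]
kn [291 207   4   4  11] [ 0.5201 -0.1337  0.0532]
kn [296 209  13   6  33] [ 0.5261 -0.1705  0.0527]
side hood ((582.6415405273438, -278.1314697265625), (150.88914489746094, 69.34603118896484), 8.883234977722168) 0.080834764373676 [[ 503. -256.]
 [ 513. -324.]
 [ 663. -301.]
 [ 652. -232.]]
kn [220 185   8   7  46] [ 0.5173 -0.0808  0.0538]
kn [190 186   4   5  15] [ 0.5314 -0.1885  0.0506]
kn [195 186   4   5  14] [ 0.5302 -0.1706  0.0507]
kn [200 186   4   5  13] [ 0.5269 -0.1528  0.0521]
kn [206 187   4   4  12] [ 0.5265 -0.1339  0.0529]
kn [216 200   9   8  52] [ 0.5898 -0.0744  0.0544]
```

Request:
{"fn": "move_arm", "kwargs": {"dp": [[-0.1,-0.1,0],[-0.2,-0.2,0],[-0.3,-0.3,0],[-0.4,-0.4,0],[-0.5,-0.5,0],[-0.6,-0.6,0],[-0.7,-0.7,0],[-0.8,-0.8,0],[-0.9,-0.88,0],[-1,-0.96,0]], "rot": [[0,0,0],[0,0,0],[0,0,0],[0,0,0],[0,0,0],[0,0,0],[0,0,0],[0,0,0],[0,0,0],[0,0,0]], "jaw": [-1,-1,-1,-1,-1,-1,-1,-1,-1,-1]}}

```text
time_s: 0.93
ee_pos: [0.2028, 0.3899, 0.2564]
ee_rot: [0.0, 0.124, 0.992, 0.0]
contact_force: [-0.1, 1.1, -0.1]
gripper_width: 1.001
finger_force: 0.0
```

Request:
{"fn": "move_arm", "kwargs": {"dp": [[-0.1,-0.1,0],[-0.2,-0.2,0],[-0.3,-0.3,0],[-0.4,-0.4,0],[-0.5,-0.5,0],[-0.6,-0.6,0],[-0.7,-0.7,0],[-0.8,-0.8,0],[-0.9,-0.88,0],[-1,-0.96,0]], "rot": [[0,0,0],[0,0,0],[0,0,0],[0,0,0],[0,0,0],[0,0,0],[0,0,0],[0,0,0],[0,0,0],[0,0,0]], "jaw": [-1,-1,-1,-1,-1,-1,-1,-1,-1,-1]}}

```text
time_s: 1.77
ee_pos: [0.2758, 0.2723, 0.2564]
ee_rot: [0.0, 0.124, 0.992, 0.0]
contact_force: [1.2, -0.1, 0.1]
gripper_width: 1.003
finger_force: 0.0
```

Request:
{"fn": "move_arm", "kwargs": {"dp": [[-0.1,-0.1,0],[-0.2,-0.2,0],[-0.3,-0.3,0],[-0.4,-0.4,0],[-0.5,-0.5,0],[-0.6,-0.6,0],[-0.7,-0.7,0],[-0.8,-0.8,0],[-0.9,-0.88,0],[-1,-0.96,0]], "rot": [[0,0,0],[0,0,0],[0,0,0],[0,0,0],[0,0,0],[0,0,0],[0,0,0],[0,0,0],[0,0,0],[0,0,0]], "jaw": [-1,-1,-1,-1,-1,-1,-1,-1,-1,-1]}}

```text
time_s: 2.6
ee_pos: [0.3489, 0.1548, 0.2564]
ee_rot: [0.0, 0.124, 0.992, 0.0]
contact_force: [0.2, 0.1, -0.8]
gripper_width: 1.001
finger_force: 0.0
```

Request:
{"fn": "move_arm", "kwargs": {"dp": [[-0.1,-0.1,0],[-0.2,-0.2,0],[-0.3,-0.3,0],[-0.4,-0.4,0],[-0.5,-0.5,0],[-0.6,-0.6,0],[-0.7,-0.7,0],[-0.8,-0.8,0],[-0.9,-0.88,0],[-1,-0.96,0]], "rot": [[0,0,0],[0,0,0],[0,0,0],[0,0,0],[0,0,0],[0,0,0],[0,0,0],[0,0,0],[0,0,0],[0,0,0]], "jaw": [-1,-1,-1,-1,-1,-1,-1,-1,-1,-1]}}

```text
time_s: 3.43
ee_pos: [0.4225, 0.0373, 0.2564]
ee_rot: [0.0, 0.124, 0.992, 0.0]
contact_force: [-0.0, 0.3, -0.0]
gripper_width: 1.003
finger_force: 0.0
```

Request:
{"fn": "move_arm", "kwargs": {"dp": [[-0.1,-0.1,0],[-0.2,-0.2,0],[-0.3,-0.3,0],[-0.4,-0.4,0],[-0.5,-0.5,0],[-0.6,-0.6,0],[-0.7,-0.7,0],[-0.8,-0.8,0],[-0.9,-0.88,0],[-1,-0.96,0]], "rot": [[0,0,0.08],[0,0,0.15],[0,0,0.22],[0,0,0.3],[0,0,0.38],[0,0,0.45],[0,0,0.53],[0,0,0.6],[0,0,0.68],[0,0,0.75]], "jaw": [-1,-1,-1,-1,-1,-1,-1,-1,-1,-1]}}

```text
time_s: 4.27
ee_pos: [0.496, -0.0802, 0.2562]
ee_rot: [-0.0, 0.657, 0.754, -0.0]
contact_force: [0.1, -0.2, -0.3]
gripper_width: 1.003
finger_force: 0.0
```

Run:
```python
from plant import *
from h import *
import pickle
s=read_state();f=grab_frame("wrist");pickle.dump((s,f),open("w1.pkl","wb"))
cv2.imwrite("pics/w1.png",f["color"][:,:,::-1]);print(s["time_s"],s["joint_pos"],s["ee_pos"]);p=spose(s);print(p[1].round(3));print(f["T_tool_cam"].round(3),f["fov_y"])
```

```text
4.2667 [-3.05932654e-01  2.48064849e-01 -2.11728659e-01  1.11109439e+00
  3.09732621e-05  1.12668235e+00] [ 0.49600726 -0.08020366  0.25623707]
[[-0.138  0.99  -0.   ]
 [ 0.99   0.138  0.   ]
 [ 0.    -0.    -1.   ]]
[[-0.001 -0.959 -0.283  0.072]
 [ 1.    -0.002  0.001 -0.   ]
 [-0.001 -0.283  0.959 -0.117]
 [ 0.     0.     0.     1.   ]] 60.72466810158801
```

View pics/w1.png

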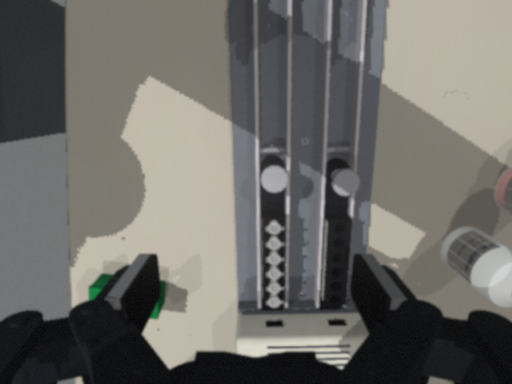

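The wrist view shows the filled carrier in the left lane (smaller world x): knob head at (274,179), lip at row ~150, six tubes at rows 228-302. The empty one's knob is at (345,182). Rails show as bright lines at columns ~257/290/328/362.

Run:
```python
from h import *
import pickle
s,f=pickle.load(open("w1.pkl","rb"));p=spose(s);g=cv2.cvtColor(f["color"],cv2.COLOR_RGB2GRAY)
c=cloud(f,p)
for x0,y0 in((274,179),(345,182)):
    m=(g>125).astype(np.uint8);m[:y0-18]=0;m[y0+18:]=0;m[:,:x0-18]=0;m[:,x0+18:]=0
    ct=max(cv2.findContours(m,0,2)[0],key=cv2.contourArea);(u,v),r=cv2.minEnclosingCircle(ct)
    print("knob",u,v,r,cv2.contourArea(ct),onplane(f,[(u,v)],.056,p)[0].round(4),"depth z",np.median(c[y0-4:y0+4,x0-4:x0+4].reshape(-1,3),0).round(4))
# rails
from numpy.polynomial import polynomial as P
for xs in(257,290,329,361):
    pts=[]
    x=xs
    for r in range(130,20,-2):
        w=g[r,x-6:x+7].astype(float);b=w-np.percentile(w,50);b[b<0.4*b.max()]=0
        u=x-6+(b*np.arange(13)).sum()/b.sum();pts.append((u,r));x=int(round(u))
    W=onplane(f,pts,.026,p);k,b=np.polyfit(W[:,1],W[:,0],1);e=W[:,0]-(k*W[:,1]+b)
    print("rail slope",k.round(4),"x at y=-.08",(k*-.08+b).round(4),"x at .15",(k*.15+b).round(4),"rms",e.std().round(5))
print(g[140:165,262:284].mean(1).round(), g[140:165,330:350].mean(1).round())
print("lip",onplane(f,[(272,150),(340,150)],.017,p).round(4))
print("hood edge",onplane(f,[(245,310),(360,306)],.026,p).round(4))
# scene recheck of knob heads is in first pass
```

```text
knob 280.3802795410156 178.23944091796875 19.741867065429688 592.5 [ 0.5206 -0.0766  0.056 ] depth z [ 0.514  -0.0781  0.0552]
knob 341.0 189.0 8.944372177124023 78.5 [ 0.5827 -0.0792  0.056 ] depth z [ 0.5846 -0.0713  0.0552]
rail slope -0.1524 x at y=-.08 0.4981 x at .15 0.463 rms 0.00014
rail slope -0.1514 x at y=-.08 0.5316 x at .15 0.4968 rms 0.00011
rail slope -0.1591 x at y=-.08 0.5712 x at .15 0.5346 rms 0.00021
rail slope -0.1596 x at y=-.08 0.605 x at .15 0.5683 rms 0.00019
[ 73.  73.  72.  71.  72.  74.  78.  91. 110. 125. 129. 120. 102.  83.
  72.  67.  62.  56.  52.  48.  44.  43.  42.  43.  52.] [75. 71. 68. 65. 64. 66. 73. 83. 91. 93. 89. 80. 69. 62. 62. 62. 62. 58.
 52. 44. 38. 35. 32. 31. 31.]
lip [[ 0.511  -0.0552  0.017 ]
 [ 0.5844 -0.045   0.017 ]]
hood edge [[ 0.5071 -0.2532  0.026 ]
 [ 0.6471 -0.2289  0.026 ]]
```

Request:
{"fn": "move_arm", "kwargs": {"dp": [[0,0.03,0.1],[0,0.06,0.2],[0,0.1,0.3],[-0.01,0.15,0.45],[-0.01,0.19,0.6],[-0.01,0.19,0.75],[-0.01,0.19,0.9],[-0.01,0.19,1.0],[-0.01,0.19,1.0],[-0.01,0.19,1.0]], "rot": [[0,0,0],[0,0,0],[0,0,0],[0,0,-0.01],[0,0,-0.01],[0,0,-0.01],[0,0,-0.01],[0,0,-0.01],[0,0,-0.01],[0,0,-0.01]], "jaw": [-0.3,-0.3,-0.3,-0.3,-0.3,-0.3,-0.3,-0.3,-0.3,-0.3]}}

```text
time_s: 5.15
ee_pos: [0.5142, -0.0768, 0.1558]
ee_rot: [-0.001, 0.648, 0.762, -0.0]
contact_force: [-0.0, -0.5, -0.0]
gripper_width: 0.649
finger_force: 0.0
```

Run:
```python
from plant import *
from h import *
import pickle
s=read_state();f=grab_frame("wrist");pickle.dump((s,f),open("w2.pkl","wb"))
cv2.imwrite("pics/w2.png",f["color"][:,:,::-1]);p=spose(s);print(s["time_s"],s["ee_pos"],s["gripper_width"],p[1].round(3))
c=cloud(f,p)
m=((c[...,2]>.050)&(c[...,2]<.062)).astype(np.uint8)
n,lab,st,ce=cv2.connectedComponentsWithStats(m)
for k in range(1,n):
    if st[k,4]>100: 
        ct=cv2.findContours((lab==k).astype(np.uint8),0,2)[0][0];q=cv2.minEnclosingCircle(ct)
        print(st[k],ce[k].round(1),q,onplane(f,[ce[k]],.056,p)[0].round(4),c[lab==k].mean(0).round(4))
```

```text
5.15 [ 0.51417986 -0.07678201  0.15575383] 0.6494129742229335 [[-0.161  0.987 -0.001]
 [ 0.987  0.161  0.   ]
 [ 0.001 -0.001 -1.   ]]
[ 237  192   39   39 1183] [256.2 211. ] ((256.32769775390625, 211.00381469726562), 19.736602783203125) [ 0.5146 -0.0769  0.056 ] [ 0.5147 -0.0774  0.0548]
[ 336  199   41   39 1192] [356.3 217.9] ((356.19049072265625, 217.26983642578125), 20.264554977416992) [ 0.585  -0.0708  0.056 ] [ 0.5854 -0.0712  0.0548]
[244 270  27  17 283] [255.9 278.1] ((256.9038391113281, 278.0), 13.24809741973877) [ 0.5228 -0.1289  0.056 ] [ 0.5232 -0.1315  0.0516]
[244 291  26  16 265] [255.2 298.8] ((256.3999938964844, 299.0), 12.757848739624023) [ 0.5252 -0.1465  0.056 ] [ 0.5256 -0.1494  0.0516]
[244 311  26  15 244] [255.4 318.2] ((256.3999938964844, 319.0), 12.757848739624023) [ 0.5281 -0.1637  0.056 ] [ 0.5286 -0.1669  0.0516]
[244 329  25  16 243] [255. 337.] ((255.8958282470703, 337.0), 12.268391609191895) [ 0.5306 -0.1812  0.056 ] [ 0.5312 -0.1848  0.0515]
[244 348  23   9 136] [254.8 352.7] ((255.0, 353.5), 11.10190200805664) [ 0.5329 -0.1964  0.056 ] [ 0.5335 -0.2003  0.0516]
```

View pics/w2.png

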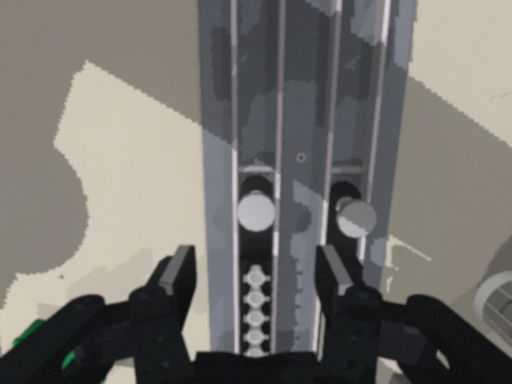

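The knob head is centred under the jaws at (256,211), measured (0.5146,-0.0769), less than 1 mm from the TCP axis. The fingers are clear of the neighbouring knob. Descending.

Request:
{"fn": "move_arm", "kwargs": {"dp": [[0,0,0.12],[0,0,0.25],[0,0,0.38],[0,0,0.5],[0,0,0.62],[0,0,0.74],[0,0,0.84],[0,0,0.92],[0,0,0.97],[0,0,0.97]], "rot": [[0,0,0.005],[0,0,0.005],[0,0,0.005],[0,0,0.005],[0,0,0.005],[0,0,0.005],[0,0,0.005],[0,0,0.005],[0,0,0.005],[0,0,0.005]], "jaw": [-0.3,-0.3,-0.3,-0.3,-0.3,-0.3,-0.3,-0.3,-0.3,-0.3]}}

```text
time_s: 6.03
ee_pos: [0.5144, -0.0772, 0.0587]
ee_rot: [-0.0, 0.651, 0.759, -0.0]
contact_force: [-0.0, -0.2, 1.1]
gripper_width: 0.648
finger_force: 0.0
```

Request:
{"fn": "move_arm", "kwargs": {"dp": [[0,0,0],[0,0,0],[0,0,0],[0,0,0],[0,0,0],[0,0,0],[0,0,0],[0,0,0],[0,0,0],[0,0,0]], "rot": [[0,0,0],[0,0,0],[0,0,0],[0,0,0],[0,0,0],[0,0,0],[0,0,0],[0,0,0],[0,0,0],[0,0,0]], "jaw": [1,1,1,1,1,1,1,1,1,1]}}

```text
time_s: 6.87
ee_pos: [0.5151, -0.0774, 0.0601]
ee_rot: [0.001, 0.651, 0.759, 0.0]
contact_force: [-2.3, -0.1, 6.2]
gripper_width: 0.299
finger_force: 58.5
```

Request:
{"fn": "move_arm", "kwargs": {"dp": [[0,0,-0.02],[-0.01,0,-0.04],[-0.01,0,-0.06],[-0.01,0,-0.08],[-0.02,0,-0.1],[-0.02,0,-0.12],[-0.03,0,-0.14],[-0.03,0,-0.15],[-0.03,0,-0.15],[-0.03,0,-0.15]], "rot": [[0,0.01,0],[0,0.015,0],[0,0.02,0],[0,0.03,0],[0,0.035,0],[0,0.04,0],[0,0.05,0],[0,0.055,0],[0,0.055,0],[0,0.055,0]], "jaw": [1,1,1,1,1,1,1,1,1,1]}}

```text
time_s: 7.7
ee_pos: [0.5152, -0.0804, 0.0743]
ee_rot: [-0.033, 0.651, 0.758, 0.028]
contact_force: [0.8, -0.5, -1.9]
gripper_width: 0.297
finger_force: 59.0
```

Run:
```python
from plant import *
from h import *
s=read_state();f=grab_frame("wrist");g=grab_frame("scene")
im=np.zeros((384,800,3),np.uint8);im[:,:512]=f["color"];im[:300,512:]=cv2.resize(g["color"][175:250,235:307],(288,300),interpolation=cv2.INTER_CUBIC)
cv2.imwrite("pics/w3.png",im[:,:,::-1]);p=spose(s);print(s["time_s"],s["ee_pos"],s["gripper_width"],s["finger_force"],s["contact_force"],p[1].round(3))
c=cloud(f,p)
m=((c[...,2]>.045)&(c[...,2]<.066)&(np.abs(c[...,0]-.528)<.015)).astype(np.uint8)
n,lab,st,ce=cv2.connectedComponentsWithStats(m)
for k in range(1,n):
    if st[k,4]>60: print(st[k],c[lab==k].mean(0).round(4))
```

```text
7.7 [ 0.51523167 -0.0804407   0.0742691 ] 0.2969213061403822 58.962913155555725 [ 0.78796159 -0.54181937 -1.89160961] [[-0.151  0.988 -0.013]
 [ 0.985  0.152  0.085]
 [ 0.086  0.    -0.996]]
[256 241  61  27 430] [ 0.5291 -0.0676  0.0608]
[238 337  43  20 717] [ 0.5234 -0.1245  0.0495]
```

View pics/w3.png

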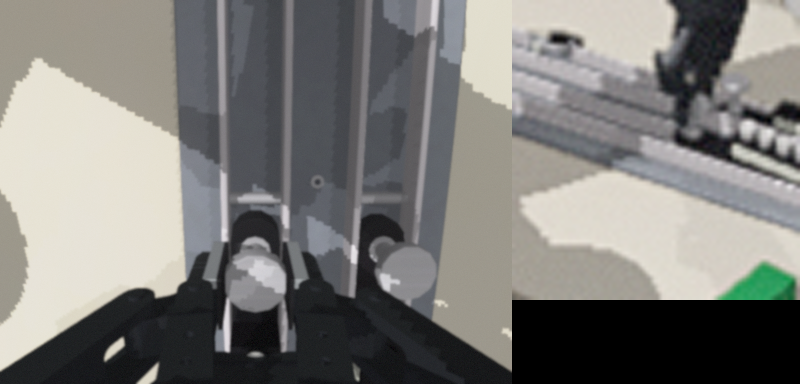

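The head sits between the pads at (256,280), and the nose is near (255,215), close to the lip at row 198. I'll check by depth that it actually rose.

Run:
```python
from plant import *
from h import *
s=read_state();f=grab_frame("wrist");p=spose(s);c=cloud(f,p)
print("head",np.median(c[275:290,246:268].reshape(-1,3),0).round(4))
for v in range(205,250,4):print(v,np.median(c[v:v+2,252:258].reshape(-1,3),0).round(4))
print("empty head",np.median(c[262:276,400:418].reshape(-1,3),0).round(4))
```

```text
head [ 0.5153 -0.0799  0.0692]
205 [ 0.5116 -0.0611  0.0068]
209 [ 0.5116 -0.0614  0.0154]
213 [ 0.5114 -0.0602  0.0309]
217 [ 0.5116 -0.0608  0.036 ]
221 [ 0.5118 -0.0628  0.0364]
225 [ 0.5122 -0.0648  0.0367]
229 [ 0.5125 -0.0672  0.036 ]
233 [ 0.5128 -0.0692  0.0359]
237 [ 0.5131 -0.0708  0.0375]
241 [ 0.5134 -0.0731  0.0375]
245 [ 0.5135 -0.0738  0.0413]
249 [ 0.5125 -0.0673  0.0646]
empty head [ 0.5855 -0.0694  0.0552]
```

Request:
{"fn": "move_arm", "kwargs": {"dp": [[0.05,0,0.004],[0.12,0,0.01],[0.2,0,0.017],[0.3,0,0.026],[0.4,0,0.034],[0.5,0,0.043],[0.6,0,0.052],[0.7,0,0.06],[0.8,0,0.069],[0.9,0,0.078]], "rot": [[0,0,0],[0,0,0],[0,0,0],[0,0,0],[0,0,0],[0,0,0],[0,-0.005,0],[0,-0.01,0],[0,-0.015,0],[0,-0.02,0]], "jaw": [1,1,1,1,1,1,1,1,1,1]}}

```text
time_s: 8.68
ee_pos: [0.5013, 0.0101, 0.0744]
ee_rot: [-0.02, 0.651, 0.759, 0.018]
contact_force: [0.4, -1.1, -1.4]
gripper_width: 0.296
finger_force: 59.0
```

```bash
cat > st.py <<'E'
from plant import *
from h import *
s=read_state();p=spose(s);R=p[1]
o=np.array([.5146,-.0769]);ex=np.array([.153,-.988]);ey=np.array([.988,.153])
d=s["ee_pos"][:2]-o
print(s["time_s"],"knob loader x",.022+d@ex,"lateral",d@ey,"z",s["ee_pos"][2],"w",s["gripper_width"],s["contact_force"].round(1),"tilt",np.arctan2(R[2,0],-R[2,2]).round(3),"yaw",np.degrees(np.arctan2(R[1,0],R[0,0])).round(2)-90)
f=grab_frame("wrist");c=cloud(f,p)
m=((np.abs((c[...,:2]-o)@ey)<.008)&(c[...,2]>.02)&(c[...,2]<.09))
L=(c[...,:2]-o)@ex+.022
for a in np.arange(-.26,.0,.008)if 0 else []:pass
hd=np.median(c[275:290,246:268].reshape(-1,3),0);print("head",hd.round(4))
k=.022+(hd[:2]-o)@ex
for q in(-.019,-.015,.0):
    mm=m&(np.abs(L-s_k-q)<.002) if 0 else m&(np.abs(L-(k+q))<.0015)&(c[...,2]<hd[2]-.02)
    print("rel",q,mm.sum(),np.median(c[mm][:,2]) if mm.any() else None)
E
python3 st.py
```

```text
8.6833 knob loader x -0.06597736426415418 lateral 0.00018378628840811149 z 0.0744117300970114 w 0.2955646513682207 [ 0.4 -1.1 -1.4] tilt 0.054 yaw 8.769999999999996
head [0.5015 0.0104 0.0695]
rel -0.019 253 0.03148892032090522
rel -0.015 173 0.03642665719616181
rel 0.0 14 0.0370450223037809
```

Request:
{"fn": "move_arm", "kwargs": {"dp": [[0.08,0,0.004],[0.18,0,0.01],[0.28,0,0.015],[0.38,0,0.02],[0.48,0,0.026],[0.58,0,0.031],[0.68,0,0.037],[0.78,0,0.042],[0.88,0,0.047],[0.95,0,0.051]], "rot": [[0,0,0],[0,0,0],[0,-0.002,0],[0,-0.004,0],[0,-0.006,0],[0,-0.008,0],[0,-0.01,0],[0,-0.012,0],[0,-0.014,0],[0,-0.015,0]], "jaw": [1,1,1,1,1,1,1,1,1,1]}}

```text
time_s: 9.57
ee_pos: [0.4866, 0.1045, 0.0744]
ee_rot: [-0.012, 0.651, 0.759, 0.01]
contact_force: [1.2, -0.5, -2.5]
gripper_width: 0.297
finger_force: 59.0
```

```bash
python3 st.py
```

```text
9.5667 knob loader x -0.161494638694745 lateral 5.140257226633436e-05 z 0.07439816065742182 w 0.2972027979860808 [ 1.2 -0.5 -2.5] tilt 0.032 yaw 8.790000000000006
head [0.4868 0.1047 0.0694]
rel -0.019 153 0.02976682224410468
rel -0.015 219 0.03565564241981439
rel 0.0 28 0.037362537942543905
```

Request:
{"fn": "move_arm", "kwargs": {"dp": [[0.01,0,0.015],[0.02,0,0.03],[0.03,0,0.05],[0.04,0,0.065],[0.05,0,0.08],[0.06,0,0.1],[0.06,0,0.115],[0.06,0,0.13],[0.06,0,0.135],[0.06,0,0.135]], "rot": [[0,-0.004,0],[0,-0.008,0],[0,-0.012,0],[0,-0.016,0],[0,-0.02,0],[0,-0.024,0],[0,-0.028,0],[0,-0.031,0],[0,-0.033,0],[0,-0.033,0]], "jaw": [1,1,1,1,1,1,1,1,1,1]}}

```text
time_s: 10.45
ee_pos: [0.4858, 0.1098, 0.061]
ee_rot: [0.008, 0.651, 0.759, -0.007]
contact_force: [-1.1, 4.1, -1.5]
gripper_width: 0.297
finger_force: 59.0
```

```bash
python3 st.py
```

```text
10.45 knob loader x -0.16683895217980083 lateral 6.866657979939798e-05 z 0.06097846493917533 w 0.2970076038809473 [-1.1  4.1 -1.5] tilt -0.02 yaw 8.769999999999996
head [0.4859 0.1098 0.056 ]
rel -0.019 0 None
rel -0.015 83 0.021182374584681307
rel 0.0 83 0.023546810042932548
```

Request:
{"fn": "move_arm", "kwargs": {"dp": [[0.04,0,0],[0.1,0,-0.002],[0.16,0,-0.003],[0.22,0,-0.004],[0.28,0,-0.006],[0.34,0,-0.007],[0.4,0,-0.008],[0.46,0,-0.009],[0.5,0,-0.007],[0.5,0,-0.004]], "rot": [[0,0,0],[0,0,0],[0,0.002,0],[0,0.004,0],[0,0.006,0],[0,0.008,0],[0,0.01,0],[0,0.012,0],[0,0.013,0],[0,0.013,0]], "jaw": [1,1,1,1,1,1,1,1,1,1]}}

```text
time_s: 11.33
ee_pos: [0.4783, 0.16, 0.0606]
ee_rot: [-0.0, 0.651, 0.759, 0.0]
contact_force: [1.1, 3.0, -0.7]
gripper_width: 0.295
finger_force: 59.0
```

```bash
python3 st.py
```

```text
11.3333 knob loader x -0.21756154144863216 lateral 0.0003769783079737726 z 0.0605742499452168 w 0.29504217221091045 [ 1.1  3.  -0.7] tilt 0.001 yaw 8.810000000000002
head [0.4785 0.1599 0.0556]
rel -0.019 0 None
rel -0.015 154 0.021434065396100932
rel 0.0 53 0.02324496819535285
```

Release, straight up, then look.

Request:
{"fn": "move_arm", "kwargs": {"dp": [[0,0,0],[0,0,0],[0,0,0],[0,0,0],[0,0,0],[0,0,0],[0,0,0],[0,0,0],[0,0,0],[0,0,0]], "rot": [[0,0,0],[0,0,0],[0,0,0],[0,0,0],[0,0,0],[0,0,0],[0,0,0],[0,0,0],[0,0,0],[0,0,0]], "jaw": [-0.3,-0.3,-0.3,-0.3,-0.3,-0.3,-0.3,-0.3,-0.3,-0.3]}}

```text
time_s: 12.22
ee_pos: [0.4784, 0.1588, 0.0605]
ee_rot: [-0.0, 0.651, 0.759, -0.0]
contact_force: [-1.0, 0.1, 0.6]
gripper_width: 0.65
finger_force: 0.0
```

Request:
{"fn": "move_arm", "kwargs": {"dp": [[0,0,-0.05],[0,0,-0.1],[0,0,-0.2],[0,0,-0.3],[0,0,-0.42],[0,0,-0.55],[0,0,-0.7],[0,0,-0.85],[0,0,-1],[0,0,-1]], "rot": [[0,0,0],[0,0,0],[0,0,0],[0,0,0],[0,0,0],[0,0,0],[0,0,0],[0,0,0],[0,0,0],[0,0,0]], "jaw": [-0.3,-0.3,-0.3,-0.3,-0.3,-0.3,-0.3,-0.3,-0.3,-0.3]}}

```text
time_s: 13.05
ee_pos: [0.4802, 0.1592, 0.1642]
ee_rot: [0.002, 0.651, 0.759, 0.002]
contact_force: [0.3, 0.3, 0.3]
gripper_width: 0.647
finger_force: 0.0
```

Request:
{"fn": "move_arm", "kwargs": {"dp": [[-0.05,0,-0.1],[-0.1,0,-0.2],[-0.2,0,-0.3],[-0.3,0,-0.4],[-0.4,0,-0.5],[-0.5,0,-0.6],[-0.6,0,-0.7],[-0.7,0,-0.8],[-0.8,0,-0.8],[-0.8,0,-0.8]], "rot": [[0,0,0],[0,0,0],[0,0,0],[0,0,0],[0,0,0],[0,0,0],[0,0,0],[0,0,0],[0,0,0],[0,0,0]], "jaw": [-0.3,-0.3,-0.3,-0.3,-0.3,-0.3,-0.3,-0.3,-0.3,-0.3]}}

```text
time_s: 13.88
ee_pos: [0.4912, 0.078, 0.241]
ee_rot: [0.001, 0.652, 0.758, 0.0]
contact_force: [-0.1, -0.2, -0.5]
gripper_width: 0.651
finger_force: 0.0
```

Run:
```python
from plant import *
from h import *
s=read_state();f=grab_frame("wrist");p=spose(s)
cv2.imwrite("pics/w4.png",cv2.resize(f["color"][0:384],(800,600),interpolation=cv2.INTER_CUBIC)[:,:,::-1])
c=cloud(f,p);o=np.array([.5146,-.0769]);ex=np.array([.153,-.988]);ey=np.array([.988,.153])
m=((c[...,2]>.045)&(c[...,2]<.062)).astype(np.uint8)
n,lab,st,ce=cv2.connectedComponentsWithStats(m)
print(s["time_s"],s["contact_force"])
for k in range(1,n):
    if st[k,4]>60:
        q=c[lab==k].mean(0);print(st[k],q.round(4),"loader",(.022+(q[:2]-o)@ex).round(4),(-.036+(q[:2]-o)@ey).round(4))
```

```text
13.8833 [-0.12844125 -0.2483309  -0.54330306]
[483   0  29  57 838] [0.6774 0.2454 0.0532] loader -0.2715 0.1742
[240  76  31  33 798] [0.4792 0.1586 0.0551] loader -0.2161 -0.035
[246 145  21  14 198] [0.4873 0.1058 0.0514] loader -0.1627 -0.035
[246 163  21  15 197] [0.4899 0.088  0.0515] loader -0.1447 -0.0352
[246 182  21  14 195] [0.4925 0.0704 0.0514] loader -0.1269 -0.0353
[246 199  21  15 191] [0.4952 0.0526 0.0514] loader -0.1089 -0.0353
[246 217  21  14 185] [0.4977 0.035  0.0513] loader -0.0911 -0.0356
[246 233  20  14 177] [0.5001 0.0171 0.0513] loader -0.0731 -0.036
[482 309  30  33 462] [ 0.7882 -0.0455  0.053 ] loader 0.0328 0.2392
[307 312  22  24 382] [ 0.5829 -0.0712  0.0545] loader 0.0268 0.0324
```

View pics/w4.png

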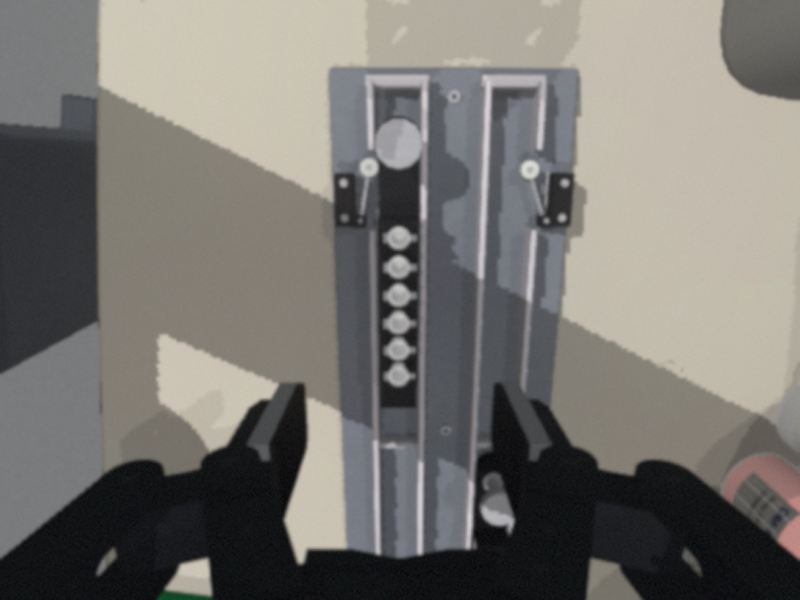

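The picture shows the carrier flat in lane B, its tail at row ~408 past the lip at row 442. Lane B's roller at (369,167) is pushed out: its lever leans about 0.15 rad against about 0.31 rad for the resting lane A lever, so it is pressed about 0.16 rad. The empty carrier hasn't moved.

```bash
python3 -c "
from plant import *
print(finish_job())"
```

```text
the job is handed in; nothing more can be done
None
```

I drew the filled carrier out over the lip and left it flat on lane B's shelf, tail past the lip and switch lever held in by about 0.16 rad as measured from the image; the empty carrier stayed in its lane, the arm went near no bystander, and I handed the job in at about 14 s (no verdict was returned).

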